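# Weigh out portions on the two-pan balance

## Robot

A 6-joint arm with a two-finger parallel gripper is mounted at the origin on a cart in front of the work surface, level with it; the furniture and walls round the work are solid. World frame = base frame: x ahead of the robot, y to its left, z up, the work surface at z = 0. Lengths are in m, angles in rad, forces in N, time in s.
With the tool pointing down it reaches from about 0.25 to 0.8 m from the base axis. Payload 3.9 kg.
Tool frame: the origin (TCP) lies on the centre line of the jaws, within the pads' length; the fingertips stand 22 mm ahead of it and the grasp point (between the pads) lies 3 mm ahead of it (robot.finger_overhang is the distance from the TCP to the fingertips, in m); z points along the fingers, y is the line along which they close (so a half turn about z gives the same grasp; the last joint's range is limited). The gripper opens to 85 mm and grips with 20 to 120 N. Pads are 22 mm wide; open, the fingers measure 114 mm over their backs; the gripper's body (76 mm by 85 mm) begins 54 mm behind the grasp point. The pads swing forward as they close: fully open they stand 13 mm farther back than shut.
Start: joints at [1.338, 0.26, -0.138, 1.173, 0, 1.571], TCP at [0.121, 0.511, 0.253] pointing down, gripper open.
Joint ranges: [-2.78, 2.78], [-0.83, 1.72], [-1.28, 1.37], [-1.9, 2.12], [-1.57, 1.48], [-3.14, 3.14]. Speed limits (rad/s): [2.57, 2.57, 3.14, 3.14, 3.14, 3.14].

## Interface

Orientations are given as a rotation vector (axis times angle).
In Python, from cell import robot, cams gives the robot as it stands.
- The arm moves only by the tool move_arm, never from a script. Its argument "deltas" is a list that holds one entry, the list of rows, each a list of 5 numbers: the shift along the tool's x, y, z in m, then the turn about the tool's z in rad, then the finger opening in m, from 0 to 0.0854. In form: [[[tx, ty, tz, twist, fingers], ...]]. A call has 1 to 8 rows; each row is the pose to reach, as a shift and turn from the pose commanded when the call began, along the tool's axes at that moment; what a row does not reach only later rows make up. A row lasts 1/8 s, in which the tool goes at most 62.5 mm and 10.7 degrees, less where a joint would pass 70% of its speed; a pose out of reach is approached as far as the arm can. A call with a gripper value outside its range is refused whole. The fingers move at their own pace and stop on an object; "newtons" is the grip in N (left out, the last holds). Time passes only in rows, so rows that repeat a pose let the fingers close. It gives the time, the measured TCP pose, the force, the opening and the grip force at its end, in the units of the state.
- robot.state(): the state, without advancing time (a new reading comes with each control period).
- cams.get_image(name): name is "side" or "top"; returns a dict with "frame" (384x512x3 uint8, red, green, blue), "range_z" (384x512 float32, m along the optical axis (not along the pixel's ray), 0 where there is no reading), "fx", "fy", "cx", "cy" (pixels), "rvec" (rotation vector, rad) and "tvec" (3), from world to camera coordinates, as OpenCV has them. Camera axes: x right, y down, z forward; pixel columns grow to the right and rows downward; lengths in m; the calibration is good to about 2 mm. A picture is of the moment at which its call begins.
- robot.close_job(): hands the job in; it is judged then, once.
Trained networks look in a picture, given as the dict that the camera call returned (one of the last four; its "shot" number tells which), for a name from the list of things; names that differ only in an ending like _2 or _b are one class to them, and where a whole thing is asked for, a point or a joint stands for the part that bears it (a point fixed in the world has none). Each returns a list of dicts, best first, with "p" (0 to 1); they miss things now and then, are a little off and sometimes report something else, mostly with a low value. They report only what shows in the picture. A call takes as long as a camera call.
- cams.find_in(query, picture): "xyz" ([x, y, z] in m, in world coordinates, good to about 4 mm: the middle of the surface that is visible of it).
The state is a dict: "clock": time; "q": joint angles; "qvel": joint speeds; "tau": joint torques, N m; "eef_pos": TCP position; "tool_rot": TCP orientation; "wrist_force": force on the tool from outside, world axes, zero at the start; "moment": the same for the moment, N m; "finger_gap": finger opening in m; "grasp_force": force on a finger pad.
Only numpy, scipy, OpenCV 4.12 (cv2) and the standard library are available. Lean on these libraries where they do the work, as an engineer would, in place of code of your own. Each camera call takes 0.05 s, during which the arm holds its last target. There are 200 camera calls.

## Task

Weigh out portions on the balance. First pull the balance's knob all the way up to free the beam; then clear the right pan by hanging the masher by its eye on the peg of the stand, and stand just as many of the portion pots upright in the right pan as it takes to bring the beam level against the brass weights, which stay in the left pan (pots not needed stay on the board or worktop). With the beam level, let go of everything for a moment, then push the knob fully down again to lock the balance.

Things in the scene. Friction and masses are not known exactly. Their poses are not given: they have to be found in the camera images.
- knob (a joint): push-pull knob on top of the balance's housing: 0 m = pushed in (beam locked to a slight play), 0.024 m = pulled straight up and out to its stop (beam free). A spring detent holds it at either end; it takes some newtons (under 12) to pull it up or push it down past the middle, after which it snaps the rest of the way. It does not turn
- knob_grip (a point): centre of the knob's round black head: 32 mm across, 31 mm high (15 mm above and 16 mm below this point), axis vertical, moves with the knob. Its underside is 16 mm above the housing's top when pushed in. The housing is 100 mm along the pans' long side (x) and 84 mm across (y); the pans' inner edges pass 78 mm either side of the knob's axis
- beam (a joint): tilt of the beam, rad: 0 level, negative = left pan down, positive = right pan down. Stopped at about +-0.02 to 0.05 with the knob in, +-0.13 with it out. One pot too many or too few drives it to the stop; with equal loads it settles to 0 within 0.01 in about 1 s. Where a thing stands in its pan makes no difference; the pans stay horizontal and move up and down by 0.13 m x tilt
- pan_left (a point): centre of the left pan's floor, upper face: shallow steel tray, 238 mm (x) by 98 mm (y) inside, rim 10 mm high above the floor, about 84 mm above the worktop; carries the brass weights. x runs away from the robot, along the long side, y to the left, towards the outer side
- pan_right (a point): centre of the right pan's floor, upper face: the same tray on the right of the housing, where the masher stands at the start and the pots must go; four pots fit in a row along x, 52 mm apart
- masher: potato masher, its origin at the centre of the underside of its round steel foot (64 mm across, 8 mm thick); 135 mm tall, about 0.15 kg; z runs up its stem. It stands upright in the right pan at the start. Above the foot a 14 mm steel stem, and from 47 to 135 mm up a flat wooden handle 36 mm wide (along its y) and 12 mm thick (along its x)
- masher_eye (a point): centre of the eye in the masher's handle, 110 mm above its underside: an opening 24 mm wide and 26 mm high (97 to 126 mm up at the middle, upper corners bevelled) that passes right through the handle along the masher's x axis, with 6 mm wood at either side and 9 mm above it
- masher_grip (a point): point of the wooden handle 15 mm below the eye's centre, 95 mm above the underside and 40 mm below the top: 36 mm wide along the masher's y, 12 mm thick along x; gripped across its y the eye stays free between the fingers
- stand: fixed stand for hanging tools, origin at the centre of the underside of its 110 x 120 x 14 mm wooden foot; steel post 18 mm thick, 229 mm high, at the origin. The peg starts from the post at its top and points along the stand's -x, roughly towards the robot. It stands to the left and rear of the balance
- peg_mid (a point): point on the axis of the peg, 50 mm from the post's axis, where a tool should hang, about 214 mm above the worktop: round steel peg, 10 mm thick, rising 8 degrees towards its tip
- peg_tip (a point): centre of the 15 mm ball at the free end of the peg, 88 mm from the post's axis, about 222 mm above the worktop
- tumbler: drinking glass, 79 mm wide, 90 mm high, origin at the centre of its underside; a bystander right of the balance
- pot_1_center (a point): centre, half-way up, of a filled, closed metal portion pot: 46 mm across, 54 mm high with an 8-9 mm lid knob of 14 mm on top (62 mm in all, 31 mm either way from this point), 0.10 kg, the same weight as one brass weight; four stand on the chopping board (22 mm thick, 340 x 230 mm) to the left of the balance
- pot_2_center (a point): centre, half-way up, of a filled, closed metal portion pot: 46 mm across, 54 mm high with an 8-9 mm lid knob of 14 mm on top (62 mm in all, 31 mm either way from this point), 0.10 kg, the same weight as one brass weight; four stand on the chopping board (22 mm thick, 340 x 230 mm) to the left of the balance
- pot_3_center (a point): centre, half-way up, of a filled, closed metal portion pot: 46 mm across, 54 mm high with an 8-9 mm lid knob of 14 mm on top (62 mm in all, 31 mm either way from this point), 0.10 kg, the same weight as one brass weight; four stand on the chopping board (22 mm thick, 340 x 230 mm) to the left of the balance
- pot_4_center (a point): centre, half-way up, of a filled, closed metal portion pot: 46 mm across, 54 mm high with an 8-9 mm lid knob of 14 mm on top (62 mm in all, 31 mm either way from this point), 0.10 kg, the same weight as one brass weight; four stand on the chopping board (22 mm thick, 340 x 230 mm) to the left of the balance
- weight_1_center (a point): centre, half-way up, of a brass weight with a small knob: 36 mm across, 32 mm high, 0.10 kg; stands in the left pan, or absent (three or four are there)
- weight_2_center (a point): centre, half-way up, of a brass weight with a small knob: 36 mm across, 32 mm high, 0.10 kg; stands in the left pan, or absent (three or four are there)
- weight_3_center (a point): centre, half-way up, of a brass weight with a small knob: 36 mm across, 32 mm high, 0.10 kg; stands in the left pan, or absent (three or four are there)
- weight_4_center (a point): centre, half-way up, of a brass weight with a small knob: 36 mm across, 32 mm high, 0.10 kg; stands in the left pan, or absent (three or four are there)

How it is judged:
By the outcome, as a careful person would: the job done as asked, in the order asked, and still so for the second after the job is handed in, with the robot touching nothing.
Of weight_1, weight_2, weight_3, weight_4 only 3 to 4 are there at a start; the rules pass over those that are not, and their reading is None.
At some moment in a run one of pot_1, pot_2, pot_3, pot_4 may be knocked a few centimetres aside while the robot is not near it.
It also fails if it takes over 210 s, if anything falls off the work surface, if the arm or the gripper's body presses on something with over 40 N, if the wrist force passes 120 N, or if a joint passes its speed limit or range.

## Working session

There is one attempt and no reset: what is moved stays moved. The work goes in short steps, Python scripts to look and compute and a tool call to move; the robot and the scene stay as the last step left them, time stands still between calls to the robot, and variables do not carry over. Pictures are saved under pics/ and viewed, at most 14 in all, crops included, and the job is handed in when it is done.

Besides the shell and the picture viewer there is one more tool, called after "Call:" as name(argument=value, ...), one argument or row to a line, values as JSON. move_arm: Moves the arm, as the interface text tells. Its arguments: {"type":"object","properties":{"deltas":{"type":"array","items":{"type":"array","items":{"type":"array","items":{"type":"number"}}}},"newtons":{"type":"number"}},"required":["deltas"]}

```bash
mkdir -p pics; ls; cat > h.py <<'E'
import numpy as np, cv2
from cell import robot, cams
def shot(name,save=None):
    p=cams.get_image(name)
    if save: cv2.imwrite('pics/'+save,p['frame'][:,:,::-1])
    return p
def cloud(p):
    z=p['range_z'];h,w=z.shape
    u,v=np.meshgrid(np.arange(w),np.arange(h))
    c=np.stack([(u-p['cx'])/p['fx']*z,(v-p['cy'])/p['fy']*z,z],-1)
    R=cv2.Rodrigues(np.array(p['rvec'],float))[0]
    W=(c-np.array(p['tvec']).ravel())@R
    W[z==0]=np.nan
    return W
def proj(p,X):
    K=np.array([[p['fx'],0,p['cx']],[0,p['fy'],p['cy']],[0,0,1.]])
    return cv2.projectPoints(np.array(X,float).reshape(-1,3),np.array(p['rvec'],float),np.array(p['tvec'],float),K,None)[0].reshape(-1,2)
def show(q,p,n=5):
    for d in cams.find_in(q,p)[:n]: print(q,np.round(d['xyz'],3),round(d['p'],2))
E
python3 - <<'E'
from h import *
for n in ['side','top']:
    p=shot(n,n+'0.png'); print(n, 'cam at',np.round(-cv2.Rodrigues(np.array(p['rvec'],float))[0].T@np.array(p['tvec']).ravel(),3))
    for q in ['knob','pan_right','pan_left','masher','masher_eye','stand','peg_mid','peg_tip','tumbler','pot_1_center','weight_1_center']: show(q,p)
print(robot.state())
E
```

```text
pics
side cam at [0.352 0.448 1.063]
knob [ 0.541 -0.024  0.126] 0.65
pan_right [ 0.58  -0.159  0.086] 0.82
pan_left [0.532 0.101 0.08 ] 0.81
pan_left [ 0.534 -0.151  0.096] 0.68
masher [0.495 0.112 0.094] 0.67
masher [ 0.531 -0.151  0.098] 0.59
masher_eye [0.504 0.361 0.08 ] 0.65
masher_eye [ 0.535 -0.15   0.096] 0.61
masher_eye [0.406 0.29  0.076] 0.21
stand [0.662 0.269 0.017] 0.75
peg_mid [0.668 0.262 0.012] 0.72
peg_tip [0.663 0.267 0.013] 0.9
peg_tip [ 0.535 -0.15   0.096] 0.57
tumbler [ 0.439 -0.31   0.054] 0.64
pot_1_center [0.404 0.289 0.079] 0.58
weight_1_center [0.406 0.293 0.077] 0.74
top cam at [0.364 0.021 1.322]
knob [0.6   0.101 0.097] 0.67
knob [ 0.537 -0.03   0.129] 0.65
pan_right [ 0.58  -0.159  0.09 ] 0.58
pan_left [0.528 0.102 0.082] 0.68
masher [ 0.53  -0.153  0.098] 0.87
masher_eye [ 0.536 -0.153  0.094] 0.77
stand [0.662 0.253 0.017] 0.64
peg_mid [0.664 0.254 0.018] 0.94
peg_tip [0.669 0.251 0.015] 0.81
tumbler [ 0.441 -0.315  0.055] 0.82
tumbler [0.602 0.1   0.098] 0.5
pot_1_center [0.405 0.283 0.075] 0.44
weight_1_center [0.442 0.096 0.096] 0.45
{'clock': 1.2, 'q': array([ 1.33803179e+00,  2.59993086e-01, -1.38111994e-01,  1.17267129e+00,
        5.46110562e-06,  1.57082365e+00]), 'qvel': array([-0.00196774,  0.00024728, -0.00201711, -0.00058821, -0.00168941,
        0.00029594]), 'tau': array([ 4.57896058e-04, -4.05623674e+01,  2.54235649e+01,  1.18654691e-03,
        8.41085989e-05,  4.26713981e-06]), 'eef_pos': array([0.12109849, 0.5108389 , 0.25330339]), 'tool_rot': array([-3.64843123e-01, -3.12033241e+00, -3.21296720e-05]), 'wrist_force': array([-0.0283164 , -0.29410009, -0.08900719]), 'moment': array([ 0.01914957, -0.04015678,  0.00449969]), 'grasp_force': 0.0, 'finger_gap': 0.08563053145342411}
```

View pics/side0.png

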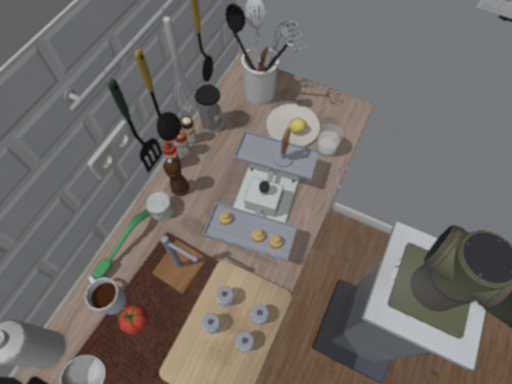

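View pics/top0.png

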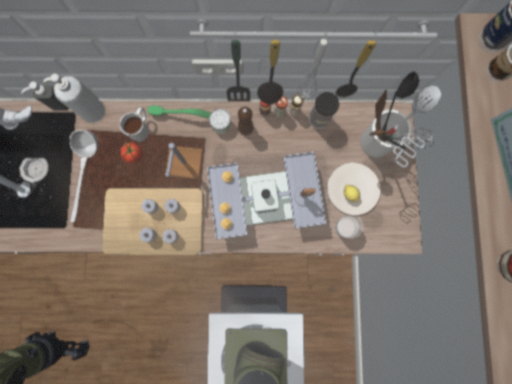

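```bash
python3 - <<'E'
from h import *
def blobs(W,lo,hi,box,name):
    m=(W[...,2]>lo)&(W[...,2]<hi)&(W[...,0]>box[0])&(W[...,0]<box[1])&(W[...,1]>box[2])&(W[...,1]<box[3])
    n,l,s,c=cv2.connectedComponentsWithStats(m.astype(np.uint8))
    for i in range(1,n):
        if s[i,4]>8:
            P=W[l==i]; mid=(P.min(0)+P.max(0))/2
            print(name,s[i,4],'px',np.round(c[i]),'mid',np.round(mid,3),'ext',np.round(np.ptp(P,axis=0),3),'med',np.round(np.median(P,0),3))
for n in ['side','top']:
    W=cloud(shot(n)); print(n)
    blobs(W,.06,.1,(.25,.8,.18,.6),'pots')
    blobs(W,.13,.2,(.45,.65,-.1,.06),'knob')
    blobs(W,.09,.15,(.3,.8,-.1,.06),'housing')
    blobs(W,.105,.2,(.35,.75,.05,.17),'weights')
    blobs(W,.10,.25,(.35,.75,-.25,-.1),'masher')
    blobs(W,.17,.3,(.45,.75,.15,.4),'peg')
    blobs(W,.082,.12,(.35,.8,-.25,.16),'pans')
E
```

```text
side
pots 33 px [177. 260.] mid [0.669 0.259 0.079] ext [0.012 0.016 0.037] med [0.665 0.263 0.082]
pots 562 px [108. 297.] mid [0.772 0.425 0.08 ] ext [0.056 0.075 0.04 ] med [0.776 0.426 0.076]
pots 262 px [225. 295.] mid [0.508 0.285 0.075] ext [0.044 0.045 0.028] med [0.507 0.287 0.079]
pots 448 px [131. 317.] mid [0.698 0.439 0.071] ext [0.064 0.061 0.023] med [0.697 0.439 0.065]
pots 277 px [259. 313.] mid [0.407 0.288 0.076] ext [0.045 0.045 0.026] med [0.406 0.289 0.079]
pots 289 px [211. 322.] mid [0.507 0.362 0.074] ext [0.046 0.046 0.029] med [0.505 0.363 0.079]
pots 301 px [244. 341.] mid [0.411 0.363 0.079] ext [0.046 0.046 0.02 ] med [0.41  0.364 0.079]
pots 57 px [ 82. 358.] mid [0.737 0.577 0.075] ext [0.054 0.043 0.029] med [0.746 0.566 0.078]
housing 52 px [242. 159.] mid [ 0.646 -0.094  0.098] ext [0.059 0.01  0.014] med [ 0.648 -0.094  0.097]
housing 115 px [177. 172.] mid [0.79  0.039 0.12 ] ext [0.017 0.041 0.059] med [0.787 0.048 0.125]
housing 117 px [264. 186.] mid [ 0.544 -0.028  0.118] ext [0.031 0.029 0.03 ] med [ 0.543 -0.024  0.127]
weights 40 px [225. 2
[... 4177 characters left out ...]
556 0.085 0.083]
pans 20 px [259. 196.] mid [ 0.543 -0.01   0.099] ext [0.028 0.029 0.034] med [ 0.538 -0.009  0.085]
pans 16 px [274. 199.] mid [ 0.53  -0.057  0.085] ext [0.021 0.017 0.005] med [ 0.528 -0.059  0.084]
pans 113 px [225. 208.] mid [0.501 0.096 0.098] ext [0.044 0.05  0.033] med [0.498 0.103 0.097]
pans 16 px [242. 206.] mid [0.504 0.048 0.088] ext [0.044 0.007 0.012] med [0.506 0.048 0.089]
pans 11 px [259. 203.] mid [ 0.518 -0.01   0.084] ext [0.017 0.017 0.003] med [ 0.519 -0.009  0.083]
pans 13 px [238. 216.] mid [0.472 0.061 0.084] ext [0.013 0.02  0.003] med [0.473 0.061 0.084]
pans 99 px [226. 224.] mid [0.447 0.101 0.099] ext [0.037 0.037 0.035] med [0.445 0.099 0.098]
```

The pictures show three brass weights in the left pan: side pixels (225,215), (258,232), (276,238). That means three pots. The pots are at side (225,295), (259,313), (211,322) and (244,341), the knob at (264,186), the masher at (285,145) and the peg at (177,248). Next I'll measure the orientations precisely.

```bash
cat >> h.py <<'E'
def both(): return np.concatenate([cloud(shot(n)).reshape(-1,3) for n in ['side','top']])
def sel(W,x0,x1,y0,y1,z0,z1):
    m=np.all((W>[x0,y0,z0])&(W<[x1,y1,z1]),axis=1); return W[m]
def goto(t,yaw):
    """deltas to TCP target t with tool y axis at angle yaw (deg) from world y"""
    s=robot.state(); R=cv2.Rodrigues(np.array(s['tool_rot'],float))[0]
    d=R.T@(np.array(t)-s['eef_pos']); cur=np.arctan2(-R[0,1],R[1,1])
    dy=(np.radians(yaw)-cur+np.pi/2)%np.pi-np.pi/2
    print('tcp',np.round(s['eef_pos'],4),'yaw',round(np.degrees(cur),1),'delta',np.round(d,4),'twist',round(-dy,3))
E
python3 - <<'E'
from h import *
W=both()
for nm,b in dict(panR=(.4,.75,-.24,-.085,.07,.102),panL=(.35,.72,.03,.165,.07,.1)).items():
    P=sel(W,*b); r=cv2.minAreaRect(P[:,:2].astype(np.float32)); print(nm,np.round(r[0],3),np.round(r[1],3),r[2])
    f=P[(P[:,2]<.09)]; print(' zq',np.round(np.percentile(P[:,2],[1,10,30,50,70,90,99]),3))
for z in [(.135,.235),(.205,.235),(.165,.205)]:
    P=sel(W,.48,.6,-.2,-.1,*z); r=cv2.minAreaRect(P[:,:2].astype(np.float32)); print('masher',z,len(P),np.round(r[0],3),np.round(r[1],3),r[2],P[:,2].max())
P=sel(W,.54,.72,.2,.32,.2,.26); vx,vy,x0,y0=cv2.fitLine(P[:,:2].astype(np.float32),cv2.DIST_HUBER,0,.01,.01).ravel()
print('peg dir',vx,vy,np.degrees(np.arctan2(vy,vx)),x0,y0,'min',P.min(0),'max',P.max(0))
for a in np.arange(.57,.69,.01):
    Q=P[abs(P[:,0]-a)<.005]
    if len(Q): print(round(a,3),len(Q),np.round([(Q[:,1].min()+Q[:,1].max())/2,np.ptp(Q[:,1]),Q[:,2].max()],3))
P=sel(W,.5,.59,-.06,.01,.12,.15); print('knob',(P.min(0)+P.max(0))/2,np.ptp(P,axis=0),P[:,2].max())
goto([.543,-.028,.2],8)
E
```

```text
panR [ 0.562 -0.158] [0.245 0.108] 8.444979667663574
 zq [0.085 0.088 0.09  0.091 0.093 0.099 0.101]
panL [0.525 0.099] [0.245 0.107] 7.858644962310791
 zq [0.075 0.078 0.079 0.081 0.083 0.091 0.099]
masher (0.135, 0.235) 266 [ 0.539 -0.155] [0.013 0.037] 1.1137418746948242 0.2291351704410384
masher (0.205, 0.235) 120 [ 0.539 -0.155] [0.013 0.037] 1.1180384159088135 0.2291351704410384
masher (0.165, 0.205) 91 [ 0.535 -0.155] [0.038 0.012] 74.58253479003906 0.2048649560284637
peg dir 0.99540025 -0.09580353 -5.4975696 0.63308626 0.26275063 min [0.57722167 0.25077107 0.20389928] max [0.67938036 0.27489284 0.23429144]
0.58 36 [0.268 0.013 0.232]
0.59 29 [0.267 0.014 0.232]
0.6 29 [0.266 0.011 0.227]
0.61 27 [0.265 0.01  0.224]
0.62 27 [0.264 0.009 0.224]
0.63 28 [0.263 0.01  0.222]
0.64 25 [0.262 0.009 0.221]
0.65 29 [0.261 0.01  0.219]
0.66 41 [0.261 0.011 0.232]
0.67 70 [0.26  0.017 0.234]
0.68 18 [0.26  0.013 0.232]
knob [ 0.54328629 -0.02867638  0.12633145] [0.03100025 0.02924056 0.01257023] 0.13261656921654977
tcp [0.1211 0.5108 0.2533] yaw -13.3 delta [-0.5348 -0.427   0.0533] twist -0.372
```

Call:
move_arm(
  deltas=[
    [[-0.535, -0.427, 0.053, -0.372, 0.085], [-0.535, -0.427, 0.053, -0.372, 0.085], [-0.535, -0.427, 0.053, -0.372, 0.085], [-0.535, -0.427, 0.053, -0.372, 0.085], [-0.535, -0.427, 0.053, -0.372, 0.085], [-0.535, -0.427, 0.053, -0.372, 0.085], [-0.535, -0.427, 0.053, -0.372, 0.085], [-0.535, -0.427, 0.053, -0.372, 0.085]],
  ],
)

```text
clock: 2.4
eef_pos: [0.4249, 0.1231, 0.2156]
tool_rot: [-0.218, 3.133, 0.001]
wrist_force: [1.0, 1.7, 0.8]
finger_gap: 0.0853
grasp_force: 0.0
```

```bash
python3 -c "
from h import *
goto([.543,-.028,.2],8)"
```

```text
tcp [0.4249 0.1231 0.2156] yaw 8.0 delta [-0.096  -0.166   0.0156] twist -0.001
```

Call:
move_arm(
  deltas=[
    [[-0.096, -0.166, 0.016, 0, 0.07], [-0.096, -0.166, 0.016, 0, 0.07], [-0.096, -0.166, 0.016, 0, 0.07], [-0.096, -0.166, 0.016, 0, 0.07], [-0.096, -0.166, 0.016, 0, 0.07], [-0.096, -0.166, 0.016, 0, 0.07], [-0.096, -0.166, 0.016, 0, 0.07], [-0.096, -0.166, 0.016, 0, 0.07]],
  ],
)

```text
clock: 3.4
eef_pos: [0.5414, -0.0254, 0.1997]
tool_rot: [-0.221, 3.133, -0.0]
wrist_force: [-0.7, 0.9, 0.4]
finger_gap: 0.07
grasp_force: 0.0
```

```bash
python3 -c "
from h import *
goto([.543,-.028,.120],8)"
```

```text
tcp [ 0.5414 -0.0254  0.1997] yaw 8.1 delta [-0.0011 -0.0028  0.0797] twist 0.001
```

Call:
move_arm(
  deltas=[
    [[-0.001, -0.003, 0.04, 0, 0.07], [-0.001, -0.003, 0.08, 0, 0.07], [-0.001, -0.003, 0.08, 0, 0.07], [-0.001, -0.003, 0.08, 0, 0.02], [-0.001, -0.003, 0.08, 0, 0.02], [-0.001, -0.003, 0.08, 0, 0.02], [-0.001, -0.003, 0.08, 0, 0.02], [-0.001, -0.003, 0.08, 0, 0.02]],
  ],
  newtons=40,
)

```text
clock: 4.4
eef_pos: [0.5447, -0.0288, 0.1215]
tool_rot: [-0.218, 3.13, 0.001]
wrist_force: [-1.1, 1.4, 6.4]
finger_gap: 0.0303
grasp_force: 40.0
```

Gripped. Pulling up past the stop slightly.

Call:
move_arm(
  deltas=[
    [[0, 0, -0.006, 0, 0.02], [0, 0, -0.012, 0, 0.02], [0, 0, -0.018, 0, 0.02], [0, 0, -0.022, 0, 0.02], [0, 0, -0.024, 0, 0.02], [0, 0, -0.025, 0, 0.02], [0, 0, -0.025, 0, 0.02]],
  ],
)

```text
clock: 5.28
eef_pos: [0.5446, -0.0288, 0.1456]
tool_rot: [-0.219, 3.131, 0.001]
wrist_force: [3.8, 3.1, 5.7]
finger_gap: 0.0301
grasp_force: 44.1
```

Call:
move_arm(
  deltas=[
    [[0, 0, 0, 0, 0.07], [0, 0, 0, 0, 0.07], [0, 0, -0.05, 0, 0.07], [0.0, 0, -0.1, 0, 0.07], [0.05, 0, -0.14, 0, 0.07], [0.1, 0, -0.14, 0, 0.07], [0.1, 0, -0.14, 0, 0.07], [0.1, 0, -0.14, 0, 0.07]],
  ],
)

```text
clock: 6.28
eef_pos: [0.4438, -0.0433, 0.2841]
tool_rot: [0.218, -3.134, 0.001]
wrist_force: [-0.3, -0.0, -0.1]
finger_gap: 0.07
grasp_force: 0.0
```

```bash
cat >> h.py <<'E'
def rect(nm,P):
    r=cv2.minAreaRect(P[:,:2].astype(np.float32)); print(nm,len(P),np.round(r[0],4),np.round(r[1],3),round(r[2],1),'z',np.round([P[:,2].min(),np.median(P[:,2]),P[:,2].max()],4))
E
python3 - <<'E'
from h import *
p=shot('side','s1.png'); W=both()
rect('knob',sel(W,.5,.59,-.06,.01,.13,.18))
rect('masher',sel(W,.48,.6,-.2,-.1,.14,.26)); rect('top',sel(W,.48,.6,-.2,-.1,.225,.26))
rect('panR',sel(W,.4,.75,-.24,-.085,.07,.115)); rect('panL',sel(W,.35,.72,.03,.165,.06,.088))
goto([.538,-.155,.28],1)
E
```

```text
knob 120 [ 0.543  -0.0282] [0.03  0.029] 51.9 z [0.1307 0.1502 0.1569]
masher 173 [ 0.5394 -0.1547] [0.013 0.038] 1.4 z [0.1409 0.2055 0.2419]
top 61 [ 0.5397 -0.1545] [0.012 0.035] 1.8 z [0.2256 0.2359 0.2419]
panR 2787 [ 0.5625 -0.1582] [0.245 0.107] 8.3 z [0.0701 0.1026 0.1148]
panL 5007 [0.5253 0.0989] [0.245 0.107] 8.2 z [0.0604 0.0697 0.088 ]
tcp [ 0.4449 -0.043   0.2839] yaw 8.0 delta [-0.0766 -0.1238  0.0039] twist 0.122
```

View pics/s1.png

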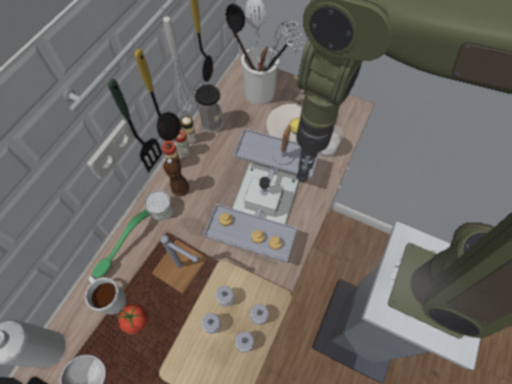

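The knob is out, with its head at side pixel (264,182) and its top at z=.157. The beam is free with the left pan down. Next is the masher.

Call:
move_arm(
  deltas=[
    [[-0.077, -0.124, 0.004, 0.122, 0.07], [-0.077, -0.124, 0.004, 0.122, 0.07], [-0.077, -0.124, 0.004, 0.122, 0.07], [-0.077, -0.124, 0.004, 0.122, 0.07], [-0.077, -0.124, 0.004, 0.122, 0.07], [-0.077, -0.124, 0.004, 0.122, 0.07], [-0.077, -0.124, 0.004, 0.122, 0.07]],
  ],
)

```text
clock: 7.3
eef_pos: [0.5373, -0.1544, 0.2807]
tool_rot: [-0.029, 3.141, -0.0]
wrist_force: [0.1, 0.6, 0.0]
finger_gap: 0.0699
grasp_force: 0.0
```

```bash
python3 -c "
from h import *
goto([.539,-.1547,.1995],1.5)"
```

```text
tcp [ 0.5373 -0.1544  0.2807] yaw 1.0 delta [-0.0017 -0.0003  0.0812] twist -0.008
```

Call:
move_arm(
  deltas=[
    [[-0.001, 0, 0.03, 0, 0.07], [-0.001, 0, 0.06, 0, 0.07], [-0.001, 0, 0.081, 0, 0.07], [-0.001, 0, 0.081, 0, 0.07], [-0.001, 0, 0.081, 0, 0.03], [-0.001, 0, 0.081, 0, 0.03], [-0.001, 0, 0.081, 0, 0.03], [-0.001, 0, 0.081, 0, 0.03]],
  ],
  newtons=50,
)

```text
clock: 8.3
eef_pos: [0.5394, -0.1552, 0.2002]
tool_rot: [-0.027, 3.139, -0.001]
wrist_force: [1.0, -0.4, 1.2]
finger_gap: 0.0353
grasp_force: 51.2
```

```bash
python3 - <<'E'
from h import *
show('masher_grip',shot('top'),2)
W=both()
P=sel(W,.4,.75,-.24,-.085,.07,.125); rect('panR',P)
goto([.46,-.155,.37],-5.5)
goto([.46,.268,.37],-5.5)
E
```

```text
masher_grip [ 0.527 -0.148  0.108] 0.62
panR 3393 [ 0.5617 -0.1492] [0.244 0.127] 8.3 z [0.0704 0.1016 0.1235]
tcp [ 0.5394 -0.1552  0.1998] yaw 1.0 delta [ 0.0791  0.0016 -0.1704] twist 0.113
tcp [ 0.5394 -0.1552  0.1998] yaw 1.0 delta [ 0.0718  0.4245 -0.1705] twist 0.113
```

Call:
move_arm(
  deltas=[
    [[0, 0, -0.03, 0, 0.03], [0, 0, -0.06, 0, 0.03], [0, 0, -0.1, 0, 0.03], [0, 0, -0.13, 0, 0.03], [0.02, 0.02, -0.15, 0.02, 0.03], [0.05, 0.07, -0.15, 0.06, 0.03], [0.07, 0.12, -0.15, 0.1, 0.03], [0.072, 0.17, -0.15, 0.113, 0.03]],
  ],
)

```text
clock: 9.5
eef_pos: [0.4613, 0.0145, 0.3491]
tool_rot: [-0.153, -3.136, 0.001]
wrist_force: [1.1, 0.7, -1.3]
finger_gap: 0.0354
grasp_force: 51.0
```

```bash
python3 -c "
from h import *
goto([.49,.276,.35],-5.5)"
```

```text
tcp [0.4613 0.0145 0.3491] yaw -5.6 delta [-0.003   0.263  -0.0011] twist -0.002
```

Call:
move_arm(
  deltas=[
    [[-0.003, 0.05, 0, 0, 0.03], [-0.003, 0.1, 0, 0, 0.03], [-0.003, 0.15, 0, 0, 0.03], [-0.003, 0.2, 0, 0, 0.03], [-0.003, 0.24, 0, 0, 0.03], [-0.003, 0.263, 0, 0, 0.03], [-0.003, 0.263, 0, 0, 0.03], [-0.003, 0.263, 0, 0, 0.03]],
  ],
)

```text
clock: 10.5
eef_pos: [0.4916, 0.2739, 0.3492]
tool_rot: [-0.152, -3.137, 0.002]
wrist_force: [-0.6, -0.4, -1.1]
finger_gap: 0.0354
grasp_force: 50.9
```

```bash
python3 -c "
from h import *
goto([.49,.2765,.211],-5.5)"
```

```text
tcp [0.4916 0.2739 0.3492] yaw -5.5 delta [0.0018 0.0026 0.1382] twist -0.001
```

Call:
move_arm(
  deltas=[
    [[0.001, 0.002, 0.04, 0, 0.03], [0.001, 0.002, 0.08, 0, 0.03], [0.001, 0.002, 0.115, 0, 0.03], [0.001, 0.002, 0.138, 0, 0.03], [0.001, 0.002, 0.138, 0, 0.03], [0.001, 0.002, 0.138, 0, 0.03]],
  ],
)

```text
clock: 11.25
eef_pos: [0.4917, 0.2767, 0.2127]
tool_rot: [0.152, 3.136, 0.001]
wrist_force: [-0.9, 0.2, -1.6]
finger_gap: 0.0353
grasp_force: 50.8
```

```bash
python3 - <<'E'
from h import *
p=shot('side','s2.png'); q=shot('top')
f=p['frame']; c=cv2.resize(f[200:330,140:290],None,fx=5,fy=4.5,interpolation=cv2.INTER_CUBIC); cv2.imwrite('pics/s2c.png',c[:,:,::-1])
W=np.concatenate([cloud(p).reshape(-1,3),cloud(q).reshape(-1,3)])
rect('foot',sel(W,.43,.55,.22,.33,.095,.14)); 
rect('ball',sel(W,.575,.594,.2,.32,.2,.26))
rect('near',sel(W,.43,.55,.2,.34,.14,.26))
goto([.5,.2755,.211],-5.5)
E
```

```text
foot 407 [0.4857 0.2776] [0.054 0.056] 30.3 z [0.1148 0.1212 0.1362]
ball 32 [0.5859 0.2691] [0.012 0.016] 88.9 z [0.2219 0.2262 0.2319]
near 129 [0.4859 0.2783] [0.026 0.103] 0.1 z [0.1408 0.245  0.2596]
tcp [0.492  0.2773 0.213 ] yaw -5.5 delta [-0.0081 -0.001   0.0021] twist -0.0
```

View pics/s2c.png

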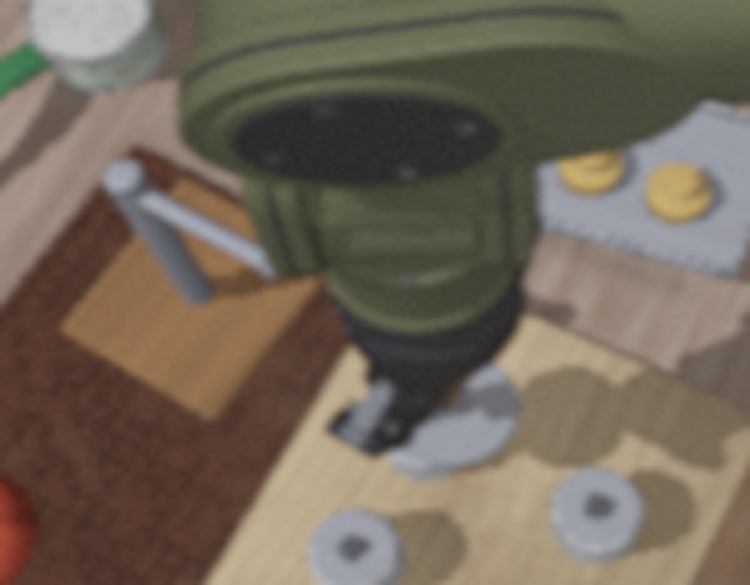

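The masher is about 9 cm in front of the peg. Its grip is at crop (360,420), and the ball end of the peg is hidden under the wrist. The measured eye and ball heights and sides agree within 1–2 mm, so I'll thread it slowly.

Call:
move_arm(
  deltas=[
    [[-0.02, 0, 0, 0, 0.03], [-0.045, 0, 0, 0, 0.03], [-0.065, 0, 0, 0, 0.03], [-0.08, 0, 0, 0, 0.03], [-0.09, 0, 0, 0, 0.03], [-0.1, 0, 0, 0, 0.03], [-0.108, 0, 0, 0, 0.03], [-0.108, 0, 0, 0, 0.03]],
  ],
)

```text
clock: 12.35
eef_pos: [0.5989, 0.2669, 0.2112]
tool_rot: [-0.151, -3.138, -0.0]
wrist_force: [-0.2, -0.2, -1.2]
finger_gap: 0.035
grasp_force: 50.9
```

Call:
move_arm(
  deltas=[
    [[-0.008, 0, 0.001, 0, 0.03], [-0.016, 0, 0.003, 0, 0.03], [-0.024, 0, 0.006, 0, 0.03], [-0.024, 0, 0.009, 0, 0.03], [-0.024, 0, 0.011, 0, 0.03], [-0.024, 0, 0.013, 0, 0.03], [-0.024, 0, 0.013, 0, 0.03]],
  ],
)

```text
clock: 13.22
eef_pos: [0.6221, 0.2646, 0.1982]
tool_rot: [-0.15, -3.138, 0.0]
wrist_force: [0.2, -0.7, 0.1]
finger_gap: 0.0351
grasp_force: 50.9
```

Call:
move_arm(
  deltas=[
    [[0, 0, 0, 0, 0.04], [0, 0, 0, 0, 0.045], [0, 0, 0, 0, 0.055], [0, 0, 0, 0, 0.07], [0, 0, 0, 0, 0.07], [0, 0, -0.02, 0, 0.07], [0, 0, -0.05, 0, 0.07], [0, 0, -0.09, 0, 0.07]],
  ],
)

```text
clock: 14.22
eef_pos: [0.6219, 0.2644, 0.2882]
tool_rot: [-0.15, -3.136, 0.002]
wrist_force: [0.7, -0.3, 0.4]
finger_gap: 0.0697
grasp_force: 0.0
```

Call:
move_arm(
  deltas=[
    [[0.02, 0, -0.03, 0, 0.07], [0.07, 0.0, -0.03, 0, 0.07], [0.12, 0.0, -0.03, 0, 0.07], [0.18, 0, -0.03, 0, 0.07], [0.22, 0, -0.03, 0, 0.07], [0.22, 0, -0.03, 0, 0.07], [0.22, 0, -0.03, 0, 0.07]],
  ],
)

```text
clock: 15.1
eef_pos: [0.404, 0.2859, 0.3187]
tool_rot: [0.15, 3.137, 0.001]
wrist_force: [0.4, -0.4, 0.7]
finger_gap: 0.0701
grasp_force: 0.0
```

```bash
python3 - <<'E'
from h import *
p=shot('side','s3.png'); q=shot('top')
f=p['frame']; c=cv2.resize(f[200:380,130:300],None,fx=3.3,fy=3.3,interpolation=cv2.INTER_CUBIC); cv2.imwrite('pics/s3c.png',c[:,:,::-1])
W=np.concatenate([cloud(p).reshape(-1,3),cloud(q).reshape(-1,3)])
rect('mashertop',sel(W,.57,.66,.2,.32,.222,.26)); rect('foot',sel(W,.56,.7,.19,.34,.09,.125))
for b in [(.36,.46,.25,.325),(.36,.46,.325,.41),(.46,.56,.25,.325),(.46,.56,.325,.41)]:
    P=sel(W,*b,.055,.1); rect('pot',P) if len(P)>9 else print('none',b)
s=robot.state(); print(s['eef_pos'],s['clock'])
E
```

```text
mashertop 221 [0.6047 0.261 ] [0.052 0.036] 11.2 z [0.222  0.2288 0.2354]
foot 540 [0.6293 0.2689] [0.089 0.061] 17.9 z [0.0911 0.1036 0.1241]
pot 256 [0.4042 0.2863] [0.042 0.045] 32.4 z [0.056  0.0785 0.0885]
pot 299 [0.4115 0.3637] [0.045 0.044] 26.3 z [0.0571 0.0789 0.0906]
pot 432 [0.5079 0.2852] [0.046 0.045] 87.3 z [0.0555 0.0784 0.0902]
pot 453 [0.5058 0.3614] [0.046 0.044] 31.6 z [0.0556 0.0788 0.088 ]
[0.40457011 0.28579421 0.31831341] 15.2
```

View pics/s3c.png

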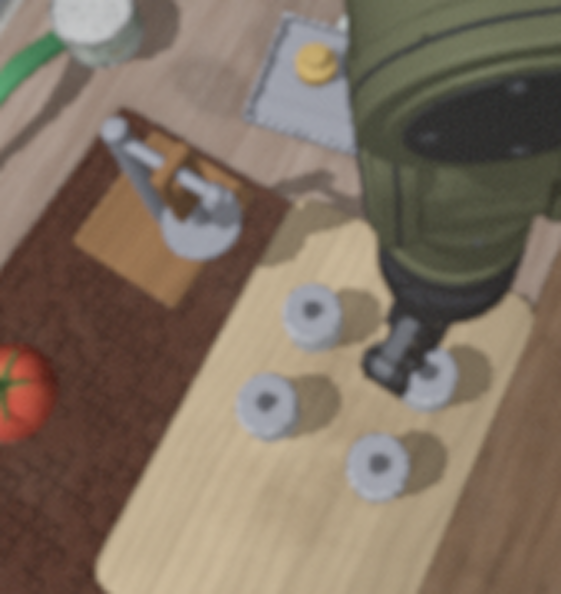

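The masher hangs by its eye on the peg at crop (180,180). All four pots are still upright on the board. Fetching the first pot.

```bash
python3 -c "
from h import *
goto([.4042,.2868,.058],8)"
```

```text
tcp [0.4046 0.2858 0.3183] yaw -5.5 delta [0.0006 0.0009 0.2603] twist -0.236
```

Call:
move_arm(
  deltas=[
    [[0, 0.001, 0.05, -0.12, 0.06], [0, 0.001, 0.1, -0.236, 0.06], [0, 0.001, 0.15, -0.236, 0.06], [0, 0.001, 0.19, -0.236, 0.06], [0, 0.001, 0.22, -0.236, 0.06], [0, 0.001, 0.25, -0.236, 0.06], [0, 0.001, 0.26, -0.236, 0.06], [0, 0.001, 0.26, -0.236, 0.06]],
  ],
)

```text
clock: 16.2
eef_pos: [0.4039, 0.2864, 0.0579]
tool_rot: [0.219, -3.133, 0.001]
wrist_force: [-0.6, 0.1, -0.3]
finger_gap: 0.06
grasp_force: 0.0
```

Call:
move_arm(
  deltas=[
    [[0, 0, 0, 0, 0.04], [0, 0, 0, 0, 0.04], [0, 0, 0, 0, 0.04], [0, 0, 0, 0, 0.04], [0, 0, -0.05, 0, 0.04], [0, 0, -0.1, 0, 0.04], [0, 0, -0.16, 0, 0.04], [0, 0, -0.2, 0, 0.04]],
  ],
  newtons=40,
)

```text
clock: 17.2
eef_pos: [0.4037, 0.2869, 0.261]
tool_rot: [-0.22, 3.132, 0.002]
wrist_force: [0.3, 0.0, -1.0]
finger_gap: 0.0455
grasp_force: 41.4
```

```bash
python3 -c "
from h import *
goto([.614,-.151,.26],8)"
```

```text
tcp [0.4037 0.2869 0.261 ] yaw 8.0 delta [-0.147  -0.463   0.0007] twist 0.001
```

Call:
move_arm(
  deltas=[
    [[-0.01, -0.03, 0, 0, 0.04], [-0.024, -0.08, 0, 0, 0.04], [-0.043, -0.14, 0, 0, 0.04], [-0.063, -0.2, 0, 0, 0.04], [-0.083, -0.26, 0, 0, 0.04], [-0.102, -0.32, 0, 0, 0.04], [-0.12, -0.38, 0, 0, 0.04], [-0.135, -0.43, 0, 0, 0.04]],
  ],
)

```text
clock: 18.2
eef_pos: [0.5975, -0.1224, 0.2578]
tool_rot: [0.219, -3.133, -0.001]
wrist_force: [0.6, 0.4, -1.0]
finger_gap: 0.0449
grasp_force: 41.4
```

```bash
python3 -c "
from h import *
goto([.614,-.151,.139],8)"
```

```text
tcp [ 0.5975 -0.1224  0.2578] yaw 8.0 delta [-0.0125 -0.0307  0.1188] twist -0.0
```

Call:
move_arm(
  deltas=[
    [[-0.012, -0.033, 0.02, 0, 0.04], [-0.012, -0.033, 0.06, 0, 0.04], [-0.012, -0.033, 0.09, 0, 0.04], [-0.012, -0.033, 0.11, 0, 0.04], [-0.012, -0.033, 0.118, 0, 0.04], [-0.012, -0.033, 0.121, 0, 0.04], [-0.012, -0.033, 0.122, 0, 0.04], [-0.012, -0.033, 0.122, 0, 0.04]],
  ],
)

```text
clock: 19.2
eef_pos: [0.6143, -0.1513, 0.1374]
tool_rot: [-0.22, 3.132, -0.001]
wrist_force: [-1.7, -0.1, 1.4]
finger_gap: 0.0454
grasp_force: 41.6
```

Call:
move_arm(
  deltas=[
    [[0, 0, 0, 0, 0.06], [0, 0, 0, 0, 0.06], [0, 0, 0, 0, 0.06], [0, 0, -0.04, 0, 0.06], [0, 0, -0.09, 0, 0.06], [0, 0.01, -0.122, 0, 0.06], [0.01, 0.05, -0.122, 0, 0.06], [0.02, 0.1, -0.122, 0, 0.06]],
  ],
)

```text
clock: 20.2
eef_pos: [0.5804, -0.0548, 0.2589]
tool_rot: [-0.217, 3.132, -0.0]
wrist_force: [-0.1, 1.9, 0.3]
finger_gap: 0.0602
grasp_force: 0.0
```

```bash
python3 - <<'E'
from h import *
W=both(); rect('placed',sel(W,.56,.67,-.2,-.1,.145,.19)); rect('panR',sel(W,.4,.75,-.24,-.085,.07,.115))
for b in [(.33,.46,.325,.42),(.46,.56,.22,.325),(.46,.56,.325,.42)]:
    P=sel(W,*b,.055,.1); rect('pot',P) if len(P)>9 else print('none',b)
goto([.508,.286,.26],8)
E
```

```text
placed 37 [ 0.6043 -0.1426] [0.042 0.017] 50.4 z [0.1455 0.1562 0.1623]
panR 2189 [ 0.5619 -0.1559] [0.245 0.112] 9.1 z [0.0702 0.1026 0.115 ]
pot 471 [0.4105 0.3635] [0.046 0.045] 53.9 z [0.0552 0.0785 0.0894]
pot 429 [0.508  0.2853] [0.045 0.045] 1.0 z [0.055  0.0787 0.0898]
pot 459 [0.5055 0.3617] [0.045 0.045] 29.8 z [0.0553 0.0784 0.0906]
tcp [ 0.5783 -0.0514  0.2588] yaw 8.3 delta [ 0.0209  0.344  -0.0005] twist 0.005
```

Call:
move_arm(
  deltas=[
    [[0.02, 0.04, 0, 0, 0.06], [0.04, 0.1, 0, 0, 0.06], [0.06, 0.16, 0, 0, 0.06], [0.08, 0.22, 0, 0, 0.06], [0.09, 0.28, 0, 0, 0.06], [0.1, 0.34, 0, 0, 0.06], [0.107, 0.39, 0, 0, 0.06], [0.107, 0.41, 0, 0, 0.06]],
  ],
)

```text
clock: 21.3
eef_pos: [0.4164, 0.3383, 0.2583]
tool_rot: [-0.225, 3.133, 0.0]
wrist_force: [0.7, -0.1, 0.3]
finger_gap: 0.0599
grasp_force: 0.0
```

```bash
python3 -c "
from h import *
goto([.4105,.364,.058],8)"
```

```text
tcp [0.4164 0.3383 0.2583] yaw 8.2 delta [0.0022 0.0263 0.2003] twist 0.004
```

Call:
move_arm(
  deltas=[
    [[0.002, 0.025, 0.02, 0, 0.06], [0.002, 0.025, 0.06, 0, 0.06], [0.002, 0.025, 0.1, 0, 0.06], [0.002, 0.025, 0.1, 0, 0.06], [0.002, 0.025, 0.1, 0, 0.06]],
  ],
)

```text
clock: 21.92
eef_pos: [0.4125, 0.3605, 0.1596]
tool_rot: [-0.218, 3.133, 0.001]
wrist_force: [-0.4, -0.1, 0.1]
finger_gap: 0.0601
grasp_force: 0.0
```

```bash
python3 -c "
from h import *
goto([.4105,.364,.058],8)"
```

```text
tcp [0.4125 0.3605 0.1596] yaw 8.0 delta [0.0016 0.0037 0.1016] twist -0.0
```

Call:
move_arm(
  deltas=[
    [[0.001, 0.003, 0.05, 0, 0.06], [0.001, 0.003, 0.09, 0, 0.06], [0.001, 0.003, 0.101, 0, 0.06], [0.001, 0.003, 0.101, 0, 0.06], [0.001, 0.003, 0.101, 0, 0.04], [0.001, 0.003, 0.101, 0, 0.04], [0.001, 0.003, 0.101, 0, 0.04], [0.001, 0.003, 0.101, 0, 0.04]],
  ],
)

```text
clock: 22.92
eef_pos: [0.4116, 0.3647, 0.0597]
tool_rot: [-0.22, 3.13, 0.004]
wrist_force: [-0.8, 0.5, 6.3]
finger_gap: 0.0453
grasp_force: 41.3
```

Call:
move_arm(
  deltas=[
    [[0, 0, -0.04, 0, 0.04], [0, 0, -0.1, 0, 0.04], [0, 0, -0.16, 0, 0.04], [0, -0.02, -0.2, 0, 0.04], [-0.01, -0.08, -0.2, 0, 0.04], [-0.02, -0.14, -0.2, 0, 0.04], [-0.03, -0.2, -0.2, 0, 0.04], [-0.04, -0.26, -0.2, 0, 0.04]],
  ],
)

```text
clock: 23.92
eef_pos: [0.4862, 0.1097, 0.2582]
tool_rot: [-0.221, 3.132, 0.0]
wrist_force: [1.1, -0.2, -1.6]
finger_gap: 0.0454
grasp_force: 41.4
```

```bash
python3 -c "
from h import *
goto([.5625,-.158,.26],8)"
```

```text
tcp [0.4862 0.1097 0.2582] yaw 8.1 delta [-0.038  -0.2757 -0.0017] twist 0.001
```

Call:
move_arm(
  deltas=[
    [[-0.008, -0.055, -0.002, 0, 0.04], [-0.016, -0.11, -0.002, 0, 0.04], [-0.024, -0.17, -0.002, 0, 0.04], [-0.032, -0.23, -0.002, 0, 0.04], [-0.038, -0.275, 0.0, 0, 0.04], [-0.038, -0.278, 0.03, 0, 0.04], [-0.038, -0.278, 0.06, 0, 0.04], [-0.038, -0.278, 0.06, 0, 0.04]],
  ],
)

```text
clock: 24.92
eef_pos: [0.5603, -0.1582, 0.1955]
tool_rot: [0.219, -3.129, -0.003]
wrist_force: [-1.0, -0.4, -0.8]
finger_gap: 0.0451
grasp_force: 41.5
```

```bash
python3 -c "
from h import *
goto([.5625,-.158,.138],8)"
```

```text
tcp [ 0.5603 -0.1582  0.1955] yaw 8.0 delta [-0.0025 -0.0002  0.0575] twist 0.0
```

Call:
move_arm(
  deltas=[
    [[-0.002, 0, 0.02, 0, 0.04], [-0.002, 0, 0.04, 0, 0.04], [-0.002, 0, 0.05, 0, 0.04], [-0.002, 0, 0.056, 0, 0.04], [-0.002, 0, 0.058, 0, 0.04], [-0.002, 0, 0.058, 0, 0.04], [-0.002, 0, 0.058, 0, 0.06], [-0.002, 0, 0.058, 0, 0.06]],
  ],
)

```text
clock: 25.92
eef_pos: [0.5647, -0.1584, 0.1399]
tool_rot: [-0.22, 3.133, -0.001]
wrist_force: [-0.4, -0.2, -0.5]
finger_gap: 0.0599
grasp_force: 0.0
```

Call:
move_arm(
  deltas=[
    [[0, 0, 0, 0, 0.06], [0, 0, -0.04, 0, 0.06], [0, 0, -0.09, 0, 0.06], [0, 0.01, -0.122, 0, 0.06], [0.01, 0.06, -0.122, 0, 0.06], [0.02, 0.12, -0.122, 0, 0.06], [0.02, 0.12, -0.122, 0, 0.06]],
  ],
)

```text
clock: 26.8
eef_pos: [0.5262, -0.0392, 0.2618]
tool_rot: [0.228, -3.133, -0.001]
wrist_force: [0.5, -0.4, -0.1]
finger_gap: 0.0598
grasp_force: 0.0
```

```bash
python3 - <<'E'
from h import *
shot('side','s4.png')
W=both(); rect('placed',sel(W,.58,.67,-.2,-.1,.145,.19)); rect('panR',sel(W,.4,.75,-.24,-.085,.07,.115))
for b in [(.46,.57,.22,.325),(.46,.57,.325,.42)]:
    P=sel(W,*b,.055,.1); rect('pot',P) if len(P)>9 else print('none',b)
goto([.5055,.362,.26],8)
E
```

```text
placed 133 [ 0.6211 -0.1448] [0.031 0.045] 49.2 z [0.1454 0.1576 0.1677]
panR 2197 [ 0.5623 -0.158 ] [0.245 0.109] 8.5 z [0.0714 0.1025 0.1149]
pot 428 [0.5076 0.2849] [0.046 0.045] 87.8 z [0.0554 0.0787 0.0894]
pot 457 [0.5068 0.3615] [0.045 0.046] 45.2 z [0.0558 0.0785 0.0893]
tcp [ 0.5282 -0.0426  0.2615] yaw 8.0 delta [-0.0341  0.4038  0.0013] twist 0.001
```

View pics/s4.png

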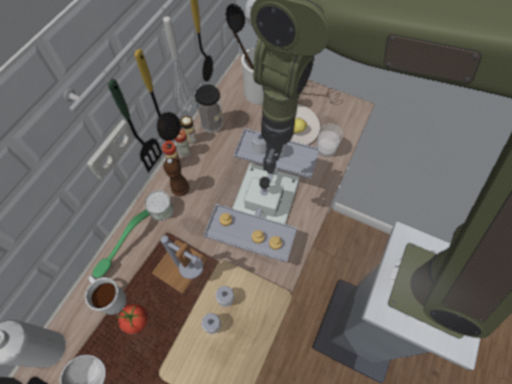

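Two pots now stand in the right pan, partly hidden by the wrist at (265,150). The masher hangs at (185,258), and pots remain at (225,295) and (211,322). I'll take the one farther from the peg.

Call:
move_arm(
  deltas=[
    [[0.01, 0.05, 0, 0, 0.06], [0.02, 0.11, 0, 0, 0.06], [0.02, 0.17, 0, 0, 0.06], [0.02, 0.23, 0, 0, 0.06], [0.01, 0.29, 0, 0, 0.06], [-0.01, 0.35, 0, 0, 0.06], [-0.025, 0.39, 0, 0, 0.06], [-0.034, 0.404, 0, 0, 0.06]],
  ],
)

```text
clock: 27.95
eef_pos: [0.5066, 0.3644, 0.2604]
tool_rot: [-0.221, 3.133, 0.0]
wrist_force: [0.2, -0.6, -0.8]
finger_gap: 0.0599
grasp_force: 0.0
```

Call:
move_arm(
  deltas=[
    [[0, 0, 0.03, 0, 0.06], [0, 0, 0.07, 0, 0.06], [0, 0, 0.1, 0, 0.06], [0, 0, 0.1, 0, 0.06], [0, 0, 0.1, 0, 0.06]],
  ],
)

```text
clock: 28.58
eef_pos: [0.5064, 0.3624, 0.1623]
tool_rot: [-0.218, 3.133, 0.001]
wrist_force: [-0.2, 0.7, 0.3]
finger_gap: 0.0602
grasp_force: 0.0
```

```bash
python3 -c "
from h import *
goto([.5063,.362,.058],8)"
```

```text
tcp [0.5064 0.3624 0.1623] yaw 8.0 delta [ 0.0003 -0.0004  0.1043] twist -0.001
```

Call:
move_arm(
  deltas=[
    [[0, 0, 0.05, 0, 0.06], [0, 0, 0.09, 0, 0.06], [0, 0, 0.104, 0, 0.06], [0, 0, 0.104, 0, 0.06], [0, 0, 0.104, 0, 0.04], [0, 0, 0.104, 0, 0.04], [0, 0, 0.104, 0, 0.04], [0, 0, 0.104, 0, 0.04]],
  ],
)

```text
clock: 29.58
eef_pos: [0.5066, 0.3637, 0.0597]
tool_rot: [-0.22, 3.13, 0.004]
wrist_force: [0.8, 0.6, 6.0]
finger_gap: 0.0453
grasp_force: 41.3
```

Call:
move_arm(
  deltas=[
    [[0, 0, -0.04, 0, 0.04], [0, 0, -0.1, 0, 0.04], [0.01, 0, -0.16, 0, 0.04], [0.03, -0.02, -0.2, 0, 0.04], [0.03, -0.08, -0.2, 0, 0.04], [0.03, -0.14, -0.2, 0, 0.04], [0.03, -0.2, -0.2, 0, 0.04], [0.03, -0.26, -0.2, 0, 0.04]],
  ],
)

```text
clock: 30.58
eef_pos: [0.5115, 0.0992, 0.258]
tool_rot: [-0.221, 3.133, 0.0]
wrist_force: [0.4, -0.4, -1.1]
finger_gap: 0.0451
grasp_force: 41.3
```

```bash
python3 -c "
from h import *
goto([.511,-.1655,.26],8)"
```

```text
tcp [0.5115 0.0992 0.258 ] yaw 8.1 delta [ 0.0376 -0.262  -0.0021] twist 0.001
```

Call:
move_arm(
  deltas=[
    [[0.008, -0.055, -0.002, 0, 0.04], [0.016, -0.11, -0.002, 0, 0.04], [0.024, -0.17, -0.002, 0, 0.04], [0.032, -0.23, -0.002, 0, 0.04], [0.038, -0.262, -0.002, 0, 0.04], [0.038, -0.263, 0.03, 0, 0.04], [0.038, -0.263, 0.06, 0, 0.04], [0.038, -0.263, 0.06, 0, 0.04]],
  ],
)

```text
clock: 31.58
eef_pos: [0.5086, -0.1643, 0.1956]
tool_rot: [0.219, -3.129, -0.003]
wrist_force: [-0.8, -0.3, -1.4]
finger_gap: 0.0452
grasp_force: 41.4
```

```bash
python3 - <<'E'
from h import *
p=shot('top'); 
W=cloud(p).reshape(-1,3); rect('pots placed',sel(W,.53,.67,-.2,-.1,.145,.19))
goto([.511,-.1655,.125],8)
E
```

```text
pots placed 276 [ 0.59   -0.1508] [0.094 0.045] 1.3 z [0.1469 0.1571 0.1672]
tcp [ 0.5099 -0.1645  0.1972] yaw 8.0 delta [-0.0011 -0.0012  0.0722] twist 0.001
```

Call:
move_arm(
  deltas=[
    [[0, -0.001, 0.025, 0, 0.04], [0, -0.001, 0.045, 0, 0.04], [0, -0.001, 0.055, 0, 0.04], [0, -0.001, 0.06, 0, 0.04], [0, -0.001, 0.065, 0, 0.04], [0, -0.001, 0.07, 0, 0.04], [0, -0.001, 0.072, 0, 0.04], [0, -0.001, 0.072, 0, 0.04]],
  ],
)

```text
clock: 32.62
eef_pos: [0.511, -0.1659, 0.1254]
tool_rot: [-0.22, 3.134, -0.0]
wrist_force: [0.8, -0.3, -0.2]
finger_gap: 0.0454
grasp_force: 41.5
```

Call:
move_arm(
  deltas=[
    [[0, 0, 0, 0, 0.05], [0, 0, 0, 0, 0.06], [0, 0, 0, 0, 0.06], [0, 0, 0, 0, 0.06], [0, 0, -0.04, 0, 0.06], [0, 0, -0.09, 0, 0.06], [0, 0.0, -0.13, 0, 0.06], [0.02, 0.04, -0.16, 0, 0.06]],
  ],
)

```text
clock: 33.62
eef_pos: [0.4874, -0.1302, 0.2872]
tool_rot: [-0.216, 3.13, -0.002]
wrist_force: [1.1, 0.6, -0.3]
finger_gap: 0.0595
grasp_force: 0.0
```

Call:
move_arm(
  deltas=[
    [[0.03, 0.05, 0, 0, 0.06], [0.05, 0.1, 0, 0, 0.06], [0.1, 0.15, 0, 0, 0.06], [0.13, 0.15, 0, 0, 0.06], [0.13, 0.15, 0, 0, 0.06], [0.13, 0.15, 0, 0, 0.06], [0.13, 0.15, 0, 0, 0.06], [0.13, 0.15, 0, 0, 0.06]],
  ],
)

```text
clock: 34.62
eef_pos: [0.3365, 0.0012, 0.2853]
tool_rot: [0.219, -3.134, -0.0]
wrist_force: [0.6, -0.3, -0.5]
finger_gap: 0.0602
grasp_force: 0.0
```

```bash
python3 - <<'E'
from h import *
p=shot('side','s5.png'); q=shot('top')
W=np.concatenate([cloud(p).reshape(-1,3),cloud(q).reshape(-1,3)])
rect('pots tops',sel(W,.46,.67,-.22,-.1,.125,.19)); rect('lid knobs',sel(W,.46,.67,-.22,-.1,.142,.19))
rect('panR',sel(W,.4,.75,-.24,-.1,.07,.1)); rect('panL',sel(W,.38,.72,.05,.155,.07,.1)); rect('knob',sel(W,.5,.59,-.06,.01,.13,.18))
rect('pot',sel(W,.46,.57,.22,.325,.055,.1))
goto([.543,-.028,.24],8)
E
```

```text
pots tops 1071 [ 0.5636 -0.1582] [0.152 0.047] 9.3 z [0.1251 0.1411 0.1528]
lid knobs 420 [ 0.5629 -0.1581] [0.146 0.043] 7.9 z [0.142  0.1437 0.1528]
panR 3262 [ 0.5623 -0.1585] [0.245 0.108] 8.1 z [0.077  0.0861 0.1   ]
panL 4375 [0.5253 0.0985] [0.245 0.107] 7.7 z [0.0759 0.0855 0.0999]
knob 205 [ 0.543  -0.0283] [0.031 0.03 ] 47.0 z [0.1301 0.1505 0.1561]
pot 430 [0.5075 0.2852] [0.045 0.045] 87.3 z [0.0553 0.0784 0.0881]
tcp [0.3362 0.0012 0.2852] yaw 8.0 delta [-0.2007 -0.0577  0.0451] twist 0.0
```

View pics/s5.png

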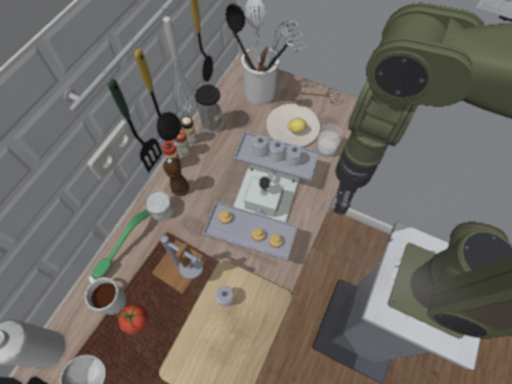

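The beam is level: both pan floors read z≈.086. Three pots stand at (260,147), (277,150) and (294,155), and the robot is clear of everything. Next I'll push the knob down with closed fingers.

Call:
move_arm(
  deltas=[
    [[0, 0, 0, 0, 0.0], [0, 0, 0, 0, 0.0], [-0.05, -0.014, 0.01, 0, 0.0], [-0.1, -0.03, 0.02, 0, 0.0], [-0.15, -0.045, 0.035, 0, 0.0], [-0.2, -0.057, 0.045, 0, 0.0], [-0.201, -0.058, 0.045, 0, 0.0], [-0.201, -0.058, 0.045, 0, 0.0]],
  ],
)

```text
clock: 35.72
eef_pos: [0.5422, -0.0279, 0.2399]
tool_rot: [0.22, -3.132, -0.0]
wrist_force: [-0.1, 0.7, 1.0]
finger_gap: 0.0002
grasp_force: 0.0
```

```bash
python3 -c "
from h import *
goto([.543,-.0283,.18],8)"
```

```text
tcp [ 0.5422 -0.0279  0.2399] yaw 8.0 delta [-0.0009 -0.0005  0.0599] twist 0.001
```

Call:
move_arm(
  deltas=[
    [[-0.001, 0, 0.04, 0, 0], [-0.001, 0, 0.058, 0, 0], [-0.001, 0, 0.066, 0, 0], [-0.001, 0, 0.072, 0, 0], [-0.001, 0, 0.078, 0, 0], [-0.001, 0, 0.083, 0, 0], [-0.001, 0, 0.087, 0, 0], [-0.001, 0, 0.087, 0, 0]],
  ],
)

```text
clock: 36.72
eef_pos: [0.5437, -0.0278, 0.1529]
tool_rot: [0.22, -3.133, -0.0]
wrist_force: [-0.4, -0.4, -0.2]
finger_gap: -0.0003
grasp_force: 0.0
```

Call:
move_arm(
  deltas=[
    [[0, 0, 0.001, 0, 0], [0, 0, 0.002, 0, 0], [0, 0, 0.003, 0, 0]],
  ],
)

```text
clock: 37.1
eef_pos: [0.544, -0.0278, 0.1504]
tool_rot: [-0.22, 3.134, 0.0]
wrist_force: [0.7, 0.6, 0.5]
finger_gap: -0.0001
grasp_force: 0.0
```

Call:
move_arm(
  deltas=[
    [[0, 0, -0.03, 0, 0], [0, 0, -0.08, 0, 0], [0, 0, -0.13, 0, 0], [0.06, 0, -0.14, 0, 0], [0.12, 0.0, -0.14, 0, 0], [0.18, 0, -0.14, 0, 0], [0.2, 0, -0.14, 0, 0], [0.2, 0, -0.14, 0, 0]],
  ],
)

```text
clock: 38.1
eef_pos: [0.3454, -0.0559, 0.2908]
tool_rot: [-0.218, 3.132, -0.0]
wrist_force: [0.2, 0.2, 0.1]
finger_gap: -0.0
grasp_force: 0.0
```

```bash
python3 - <<'E'
from h import *
p=shot('side','s6.png'); q=shot('top')
W=np.concatenate([cloud(p).reshape(-1,3),cloud(q).reshape(-1,3)])
rect('knob',sel(W,.5,.59,-.06,.01,.11,.18)); rect('lids',sel(W,.46,.67,-.22,-.1,.142,.19))
rect('panR',sel(W,.4,.75,-.24,-.1,.07,.1)); rect('panL',sel(W,.38,.72,.05,.155,.07,.1))
print(robot.state()['clock'])
E
```

```text
knob 185 [ 0.5432 -0.0279] [0.03 0.03] 55.5 z [0.1103 0.1273 0.1352]
lids 421 [ 0.5634 -0.1589] [0.144 0.045] 10.1 z [0.142  0.1437 0.1522]
panR 3274 [ 0.5622 -0.1579] [0.245 0.107] 8.1 z [0.0755 0.0861 0.1   ]
panL 4395 [0.5251 0.0995] [0.245 0.105] 7.4 z [0.0761 0.0854 0.1   ]
38.2
```

View pics/s6.png

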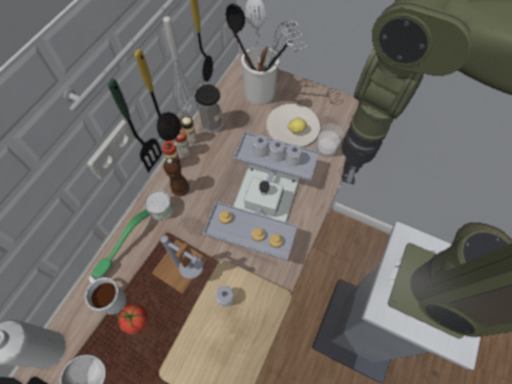

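The knob is down at (264,186), and the three pots stand upright in a level right pan. A quick precision check of the knob height against the start before handing in.

```bash
python3 - <<'E'
from h import *
for i in range(3):
    P=sel(both(),.535,.551,-.036,-.02,.11,.18); print(np.round(np.percentile(P[:,2],[10,50,75,90,97]),4))
E
```

```text
[0.1256 0.129  0.1306 0.1313 0.1321]
[0.126  0.1297 0.1309 0.1319 0.1322]
[0.126  0.1285 0.1297 0.1314 0.1327]
```

```bash
python3 -c "
from h import *
print(robot.close_job())"
```

```text
the job is handed in; nothing more can be done
None
```

The job is handed in: knob pulled up, masher hung on the peg, three pots balancing the three brass weights with the beam level, and the knob pushed back down to lock it; the hand-in returned no verdict.

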